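# Clamp up the split knife block

### The job

The small beech knife block on the tray table has split down the middle and been glued, and a one-hand bar clamp lies ready round it: pump the clamp's orange trigger with full squeezes, letting it spring right back in between, until the glue joint is shut and the light grey pad of the moving jaw bears on the block, squashed by a few millimetres. Stop there: a pad squashed by more than half its thickness means too much pressure, and the joint is starved of glue. Finish while still squeezing the trigger, with clamp and knife block lying on the tray and the mug and the small yellow-lidded jar left alone.

Things in the scene. Friction and masses are not known exactly. Their poses are not given: they have to be found in the camera images.
- tray: Wooden tray table on four round legs, 330 (its x) x 440 mm, fixed, standing astride a wire crate of bottles; origin on the table under its centre. Its flat top, 262 mm above the table, is the work surface; rails 18 mm high run along its far (+x) and both side edges, the near edge is open.
- clamp: One-hand bar clamp, 0.62 kg, flat and loose on the tray: black body, fixed jaw and grip, orange trigger, toothed steel bar with the moving jaw. Origin on the tray under the bar's middle line. x along the bar (moving jaw at -x, body and bar tail at +x), -y along the grip, roughly toward the robot. Body x 2 to 80, y -20 to 20, z 0 to 40 mm; jaws reach y = 79; fixed jaw's pad face x = -4.
- clamp_grip (a point): Where to squeeze from above: midway between the outer faces of fixed grip (+x side, 20 mm thick) and released trigger (-x side), 80 mm from the bar, 28 mm above the tray's top. Both stand 6 to 34 mm over the tray and end 105 mm from the bar. Along the clamp's x they span 66 mm released, 34 mm fully squeezed. Axes as the clamp's.
- clamp_trigger (a joint): Trigger angle in rad: 0 released, 0.40 at its stop near the grip. A spring returns it (5 N released, 8 N squeezed, at the grip point); a full squeeze takes about 30 N of grip there, 40 to 60 N is ample. As both fingers close, the loose clamp slides along its bar by up to 16 mm to centre itself; the hand must open to 70 mm or more to let the trigger spring right back.
- moving_jaw (a point): Middle of the moving jaw's inner face, on which the light grey pad sits: 114 mm from the clamp's origin toward -x (less clamp_bar), 52 mm from the bar, 20 mm above the tray. Axes as the clamp's.
- clamp_bar (a joint): How far the bar with the moving jaw is drawn in toward the body, in m, at most 0.045. A pawl on the trigger draws it in by one 6 mm tooth for each full squeeze (2 to 9 mm at the first); after squeezes of less than about 0.30 rad the pawl does not catch the next tooth. A friction brake of 20 N holds it when the trigger is let go.
- clamp_pad (a joint): How far the soft light grey pad of the moving jaw (14 mm thick, 52 x 30 mm) is pressed in, in m: 0 free, 0.013 flat. It acts as a spring of 2 N per mm. Its free face is at clamp x = -100 mm + clamp_bar, so one tooth too many presses it in by a further 6 mm.
- block_gap (a joint): Width of the open glue joint of the knife block, in m: 0 shut, at most 0.009. About 3 N (1.5 mm of pad) slides the two dowelled halves together.
- block: Small knife block of pale beech with lengthwise slots, loose on the tray between the jaws, split into two dowelled halves; shut it is 72 (its x, across the jaws) x 110 x 38 mm, 0.32 kg. Origin: middle of the underside when shut, at the glue face of the half next to the fixed jaw; the other half stands off toward -x by block_gap.
- mug: White mug with a handle, 83 x 115 x 86 mm, on the table to the left in front of the tray, a bystander. Origin: centre of the underside.
- small_jar: Small clear jar with yellow lid, 52 mm in diameter, 70 mm high, in the far right corner of the tray, a bystander. Origin: centre of the underside.

How it is judged:
On the way, in this order (a step that is already met when the one before it is completed fails the run):
1. the trigger is squeezed home for the first time (value of joint clamp_trigger above 0.3 rad), for 0.1 s.
2. the trigger has sprung back (value of joint clamp_trigger below 0.1 rad), for 0.1 s.
3. pumped on until the glue joint is shut (value of joint block_gap below 0.001 m), for 0.1 s.
At the end, for the whole second after the job is handed in: Glue joint open less than 1 mm; moving jaw's pad pressed in 1.5 to 7.5 mm; clamp bearing on the block; trigger still squeezed past 0.12 rad by fingers pressing over 8 N; clamp and knife block at rest on the tray, raised less than 10 mm (value of joint block_gap below 0.001 m and value of joint clamp_pad between 0.0015 and 0.0075 m and contact force between clamp and block above 3 N and value of joint clamp_trigger above 0.12 rad and contact force between the fingers and clamp above 8 N and linear speed of clamp below 0.02 m/s and height (world z) of each of clamp, block below 0.272 m); the arm keeps its last pose, push and grip.
It fails at once if the pad of the moving jaw was pressed in by more than 7.5 mm: overtightened (value of joint clamp_pad above 0.0075 m).
It fails at once if the mug was shoved by more than 30 mm (distance of mug from where it was at the start of the episode above 0.03 m).
It fails at once if the small yellow-lidded jar was shoved by more than 30 mm (distance of small_jar from where it was at the start of the episode above 0.03 m).
It also fails if it takes over 38 s, if anything falls off the work surface, if the arm or the gripper's body presses on something with over 40 N, if the wrist force passes 120 N, or if a joint passes its speed limit or range.

### The arm

A 7-joint arm with a two-finger parallel gripper is mounted at the origin on the work surface; the furniture and walls round the work are solid. World frame = base frame: x ahead of the robot, y to its left, z up, the work surface at z = 0. Lengths are in m, angles in rad, forces in N, time in s.
With the tool pointing down it reaches from about 0.425 to 1.025 m from the base axis. Payload 9.4 kg.
Tool frame: the origin (TCP) lies at the very end of the fingers, on their centre line; the grasp point (between the pads) lies 19 mm behind it; z points along the fingers, y is the line along which they close (so a half turn about z gives the same grasp; the last joint's range is limited). The gripper opens to 93 mm and grips with 3 to 60 N. Pads are 15 mm wide; open, the fingers measure 128 mm over their backs; the gripper's body (75 mm by 188 mm) begins 65 mm behind the grasp point.
Start: joints at [1.248, 0.599, -0.003, 1.599, 0.002, 0.943, -0.08], TCP at [0.176, -0.703, 0.219] pointing down, gripper open.
Joint ranges: [-2.57, 2.57], [-0.35, 1.97], [-1.29, 1.29], [0.11, 2.56], [-1.05, 4.19], [0.11, 1.86], [-2.63, 2.63]. Speed limits (rad/s): [2.22, 2.22, 3.01, 3.01, 3.14, 3.14, 3.14].

### API

Orientations are given as [roll, pitch, yaw] about the fixed x, y, z axes, in that order (R = Rz(yaw) Ry(pitch) Rx(roll)).
In Python, from plant import env gives the robot as it stands.
- The arm moves only by the shell command python3 -m pendant 'ROWS' [FORCE]. ROWS is JSON, a list of rows, each an object of numbers: "ax", "ay", "az": the turn, a rotation vector about the tool's x, y, z each as a share of 45 degrees, from -1 to 1; "dx", "dy", "dz": the shift along the tool's x, y, z each as a share of 0.2 m, from -1 to 1; "grip": the closure, from -1 (fully open) to 1 (shut). A call has 1 to 10 rows; each row is the pose to reach, as a shift and turn from the pose commanded when the call began, along the tool's axes at that moment; what a row does not reach only later rows make up. A row lasts 1/10 s, in which the tool goes at most 50 mm and 8.59 degrees, less where a joint would pass 70% of its speed; a pose out of reach is approached as far as the arm can. A call with a number of a shift or a turn outside -1 to 1 is refused whole. A call with a gripper value outside its range is refused whole. The fingers move at their own pace and stop on an object; FORCE is the grip in N (left out, the last holds). Time passes only in rows, so rows that repeat a pose let the fingers close. It gives the time, the measured TCP pose, the force, the opening and the grip force at its end, in the units of the state.
- env.read_state(): the state, without advancing time (a new reading comes with each control period).
- env.capture(name): name is "scene" or "top" or "wrist"; returns a dict with "image" (384x512x3 uint8, red, green, blue), "fx", "fy", "cx", "cy" (pixels), "view" (4x4, takes a point from world to camera coordinates); the wrist camera has in their place "T_tool_cam" (4x4, takes a point from camera to tool coordinates, whose origin is the TCP and whose axes are the flange's). Camera axes: x right, y up, looking along -z (the intrinsics and any distortion apply to the point x, -y, -z); pixel columns grow to the right and rows downward; lengths in m; the calibration is good to about 2 mm. A picture is of the moment at which its call begins: read the wrist's pose just before it. There is no depth.
- env.hand_in(): hands the job in; it is judged then, once.
The state is a dict: "clock": time; "joint_positions": joint angles; "qvel": joint speeds; "tau": joint torques, N m; "tool_pos": TCP position; "ee_rot": TCP orientation; "force": force on the tool from outside, world axes, zero at the start; "torque": the same for the moment, N m; "grip_width": opening from 0.0 (shut) to 1.0 (fully open); "grasp_force": force on a finger pad.
Only numpy, scipy, OpenCV 4.12 (cv2) and the standard library are available. Lean on these libraries where they do the work, as an engineer would, in place of code of your own. Each camera call takes 0.05 s, during which the arm holds its last target. There are 200 camera calls.

## Working session

There is one attempt and no reset: what is moved stays moved. The work goes in short steps, Python scripts to look and compute and a shell command to move; the robot and the scene stay as the last step left them, time stands still between calls to the robot, and variables do not carry over. Pictures are saved under pics/ and viewed, at most 12 in all, crops included, and the job is handed in when it is done.

```bash
mkdir -p pics
cat > h.py <<'E'
import numpy as np,cv2
from plant import env
def snap(n,f):
    c=env.capture(n); cv2.imwrite('pics/'+f+'.png',cv2.cvtColor(c['image'],cv2.COLOR_RGB2BGR)); 
    np.savez('pics/'+f+'.npz',**{k:v for k,v in c.items() if isinstance(v,(int,float,np.ndarray,list))}); return c
def ray(f,u,v,z):
    c=np.load('pics/'+f+'.npz'); V=c['view']; d=np.array([(u-c['cx'])/c['fx'],-(v-c['cy'])/c['fy'],-1])
    R=V[:3,:3]; o=-R.T@V[:3,3]; w=R.T@d; return o+w*(z-o[2])/w[2]
E
python3 - <<'E'
from h import *
a=snap('top','top0');b=snap('scene','scene0')
print({k:(v if not hasattr(v,'shape') or v.size<20 else v.shape) for k,v in a.items()})
print({k:(v if not hasattr(v,'shape') or v.size<20 else v.shape) for k,v in b.items()})
s=env.read_state();print(s)
A=cv2.imread('pics/top0.png');cv2.imwrite('pics/top0b.png',cv2.resize(A,(768,576),interpolation=cv2.INTER_CUBIC))
E
```

```text
{'image': (384, 512, 3), 'fx': 409.4204382944896, 'fy': 409.4204382944896, 'cx': 254.70126863433106, 'cy': 184.34671398501115, 'view': array([[ 8.28214118e-03, -9.99963432e-01,  2.13095670e-03,
         1.18649472e-01],
       [ 9.78492970e-01,  8.54352626e-03,  2.06103166e-01,
        -5.67569047e-01],
       [-2.06113835e-01,  3.78150633e-04,  9.78527948e-01,
        -1.09632059e+00],
       [ 0.00000000e+00,  0.00000000e+00,  0.00000000e+00,
         1.00000000e+00]])}
{'image': (384, 512, 3), 'fx': 450.610321471583, 'fy': 450.610321471583, 'cx': 254.82925798572958, 'cy': 189.6213574217822, 'view': array([[-0.51996929, -0.85380244, -0.0255603 ,  0.38871676],
       [ 0.34993435, -0.240218  ,  0.90545086, -0.30841325],
       [-0.7792162 ,  0.46186221,  0.42368079, -0.77362996],
       [ 0.        ,  0.        ,  0.        ,  1.        ]])}
{'clock': 0.1, 'joint_positions': array([ 1.2482764 ,  0.60006248, -0.0025424 ,  1.60004925,  0.00178248,
        0.94294099, -0.07982921]), 'qvel': array([-0.00072609, -0.0016582 , -0.00031131, -0.00320839, -0.00059784,
        0.00055466, -0.00085295]), 'tau': array([ 5.39727116e-03, -7.66554523e+01,  1.50202285e+00, -2.52941322e+01,
       -5.23151457e-02,  1.35576035e-02,  6.62156435e-05]), 'tool_pos': array([ 0.17630862, -0.70276783,  0.21783404]), 'ee_rot': array([-3.14013992e+00,  1.21570335e-04,  2.45838198e-01]), 'force': array([-0.60595825, -0.12258987,  1.02023118]), 'torque': array([-0.02052156, -0.02011807,  0.00365883]), 'grasp_force': 0.0, 'grip_width': 1.0016180405343504}
```

View pics/top0b.png

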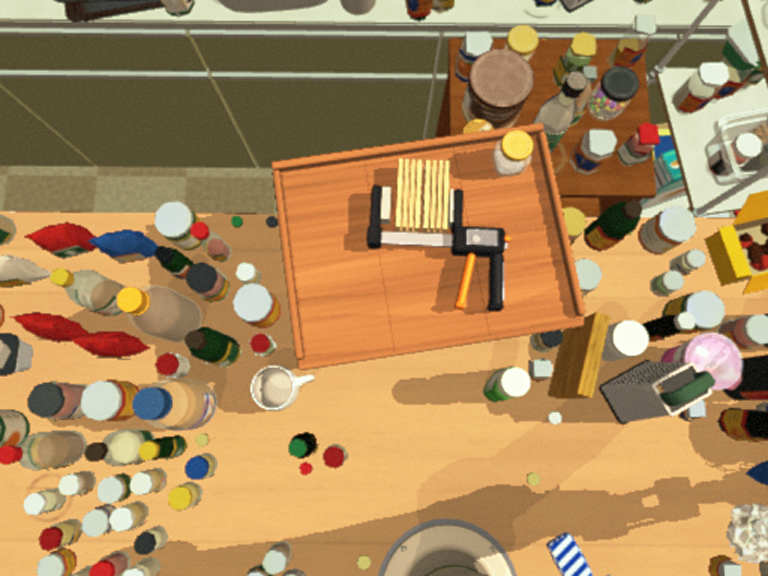

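View pics/scene0.png

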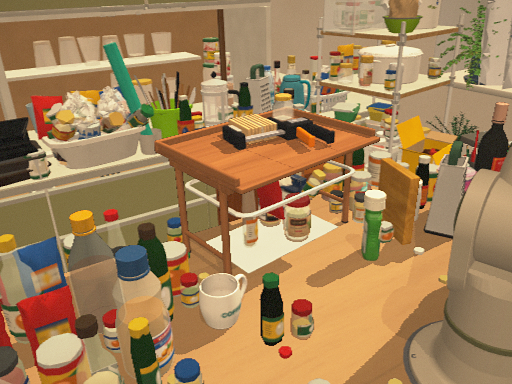

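The top view shows the clamp with its jaws at about (372–462, 160–245) on the 1.5x picture, and the grip at about (497,280). The trigger is at (466,280) and the jar at (515,150). I'll enlarge the area around the grip.

Run:
```python
from h import *
A=cv2.imread('pics/top0.png')[95:215,235:355];cv2.imwrite('pics/crop0.png',cv2.resize(A,(600,600),interpolation=cv2.INTER_CUBIC))
```

```text
(no output)
```

View pics/crop0.png

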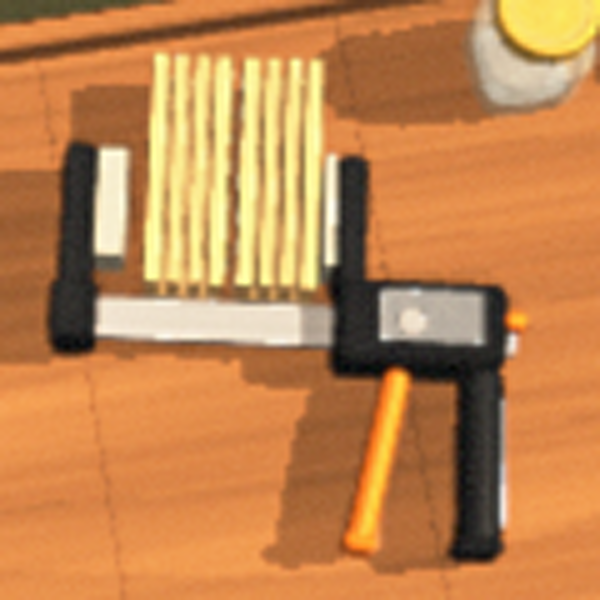

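```bash
cat > m.py <<'E'
from h import *
P={'bodyTL':((340,285),.302),'bodyTR':((507,287),.302),'bodyBR':((503,377),.302),'bodyBL':((335,373),.302),
'gripEndL':((450,556),.296),'gripEndR':((499,552),.296),'gripMidL':((457,450),.296),'trigEndL':((343,547),.296),'trigEndR':((377,550),.296),
'barL':((95,295),.29),'barLb':((95,335),.29),'blkL':((150,288),.300),'blkR':((322,285),.300),'padL':((130,150),.297),'fixpadL':((325,155),.297),'movjawL':((66,145),.302),'fixjawT':((355,155),.302)}
for k,((u,v),z) in P.items(): print(k,ray('top0',(u+.5)/5-.5+235,(v+.5)/5-.5+95,z).round(4))
E
python3 m.py
```

```text
bodyTL [0.5917 0.0162 0.302 ]
bodyTR [ 0.5915 -0.059   0.302 ]
bodyBR [ 0.5497 -0.0559  0.302 ]
bodyBL [0.5508 0.0191 0.302 ]
gripEndL [ 0.4696 -0.0311  0.296 ]
gripEndR [ 0.4716 -0.0528  0.296 ]
gripMidL [ 0.5174 -0.0355  0.296 ]
trigEndL [0.4732 0.0161 0.296 ]
trigEndR [0.472  0.0011 0.296 ]
barL [0.5895 0.1267 0.29  ]
barLb [0.5707 0.1265 0.29  ]
blkL [0.5901 0.1018 0.3   ]
blkR [0.5922 0.0241 0.3   ]
padL [0.6569 0.1112 0.297 ]
fixpadL [0.6553 0.0215 0.297 ]
movjawL [0.6572 0.1405 0.302 ]
fixjawT [0.6535 0.0084 0.302 ]
```

```bash
python3 -m pendant '[{"dz":-0.25,"grip":-1},{"dz":-0.5,"az":0.18,"grip":-1},{"dz":-0.75,"az":0.37,"grip":-1},{"dz":-1,"az":0.37,"grip":-1},{"dz":-1,"az":0.37,"grip":-1}]' 50
```

```text
invalid input at $[0]: expected keys ax, ay, az, dx, dy, dz, grip
```

```bash
python3 -m pendant '[{"ax":0,"ay":0,"az":0,"dx":0,"dy":0,"dz":-0.25,"grip":-1},{"ax":0,"ay":0,"az":0.18,"dx":0,"dy":0,"dz":-0.5,"grip":-1},{"ax":0,"ay":0,"az":0.37,"dx":0,"dy":0,"dz":-0.75,"grip":-1},{"ax":0,"ay":0,"az":0.37,"dx":0,"dy":0,"dz":-1,"grip":-1},{"ax":0,"ay":0,"az":0.37,"dx":0,"dy":0,"dz":-1,"grip":-1}]' 50
```

```text
clock: 0.6
tool_pos: [0.1769, -0.7052, 0.4265]
ee_rot: [3.131, -0.004, -0.045]
force: [-0.7, 0.1, 0.6]
grip_width: 0.999
grasp_force: 0.0
```

```bash
python3 -m pendant '[{"ax":0,"ay":0,"az":0,"dx":0.2,"dy":-0.2,"dz":0,"grip":-1},{"ax":0,"ay":0,"az":0,"dx":0.4,"dy":-0.4,"dz":0,"grip":-1},{"ax":0,"ay":0,"az":0,"dx":0.6,"dy":-0.6,"dz":0,"grip":-1},{"ax":0,"ay":0,"az":0,"dx":0.75,"dy":-0.8,"dz":0,"grip":-1},{"ax":0,"ay":0,"az":0,"dx":0.9,"dy":-1,"dz":0,"grip":-1},{"ax":0,"ay":0,"az":0,"dx":0.9,"dy":-1,"dz":0,"grip":-1}]'
```

```text
clock: 1.2
tool_pos: [0.3692, -0.5068, 0.418]
ee_rot: [-3.139, -0.001, -0.038]
force: [0.9, -0.1, 0.3]
grip_width: 0.998
grasp_force: 0.0
```

```bash
python3 -m pendant '[{"ax":0,"ay":0,"az":0,"dx":0.1,"dy":-0.2,"dz":0,"grip":-1},{"ax":0,"ay":0,"az":0,"dx":0.2,"dy":-0.4,"dz":0,"grip":-1},{"ax":0,"ay":0,"az":0,"dx":0.3,"dy":-0.6,"dz":0,"grip":-1},{"ax":0,"ay":0,"az":0,"dx":0.4,"dy":-0.8,"dz":0,"grip":-1},{"ax":0,"ay":0,"az":0,"dx":0.5,"dy":-1,"dz":0,"grip":-1},{"ax":0,"ay":0,"az":0,"dx":0.5,"dy":-1,"dz":0,"grip":-1}]'
```

```text
clock: 1.8
tool_pos: [0.4773, -0.3097, 0.418]
ee_rot: [-3.139, -0.001, -0.035]
force: [-0.4, 0.4, 0.1]
grip_width: 0.996
grasp_force: 0.0
```

```bash
python3 -m pendant '[{"ax":0,"ay":0,"az":0,"dx":0,"dy":-0.2,"dz":0,"grip":-1},{"ax":0,"ay":0,"az":0,"dx":0,"dy":-0.4,"dz":0,"grip":-1},{"ax":0,"ay":0,"az":0,"dx":0,"dy":-0.6,"dz":0,"grip":-1},{"ax":0,"ay":0,"az":0,"dx":0,"dy":-0.8,"dz":0,"grip":-1},{"ax":0,"ay":0,"az":0,"dx":0,"dy":-1,"dz":0,"grip":-1},{"ax":0,"ay":0,"az":0,"dx":0,"dy":-1,"dz":0,"grip":-1}]'; python3 -m pendant '[{"ax":0,"ay":0,"az":0,"dx":0,"dy":-0.2,"dz":0,"grip":-1},{"ax":0,"ay":0,"az":0,"dx":0,"dy":-0.4,"dz":0,"grip":-1},{"ax":0,"ay":0,"az":0,"dx":0,"dy":-0.45,"dz":0,"grip":-1},{"ax":0,"ay":0,"az":0,"dx":0,"dy":-0.45,"dz":0,"grip":-1},{"ax":0,"ay":0,"az":0,"dx":0,"dy":-0.45,"dz":0,"grip":-1}]'
python3 - <<'E'
from h import *
s=env.read_state();print(s['tool_pos'],s['ee_rot'],s['joint_positions'])
c=snap('wrist','w0');print(c['T_tool_cam'],c['fx'],c['cx'],c['cy'])
np.savez('pics/w0s.npz',p=s['tool_pos'],r=s['ee_rot'])
E
```

```text
clock: 2.4
tool_pos: [0.483, -0.1112, 0.4184]
ee_rot: [-3.14, 0.0, -0.037]
force: [0.5, -0.6, 0.4]
grip_width: 1.002
grasp_force: 0.0
clock: 2.9
tool_pos: [0.487, -0.0281, 0.4183]
ee_rot: [3.141, 0.001, -0.046]
force: [-0.5, 0.5, 0.5]
grip_width: 0.997
grasp_force: 0.0
[ 0.48696007 -0.02812684  0.41826342] [ 3.14085624e+00  5.91376548e-04 -4.60415919e-02] [ 0.16831064  0.12941255 -0.2600897   1.83227233  0.0365276   1.18513289
 -1.72030644]
[[-3.47955466e-04  9.65843323e-01  2.59126522e-01  7.08824751e-02]
 [ 9.99999628e-01  5.40600808e-04 -6.72182621e-04  2.20010758e-04]
 [-7.89307103e-04  2.59126192e-01 -9.65843152e-01 -1.65806281e-01]
 [ 0.00000000e+00  0.00000000e+00  0.00000000e+00  1.00000000e+00]] 283.61252349221917 256.9715199283292 191.04605852478446
```

View pics/w0.png

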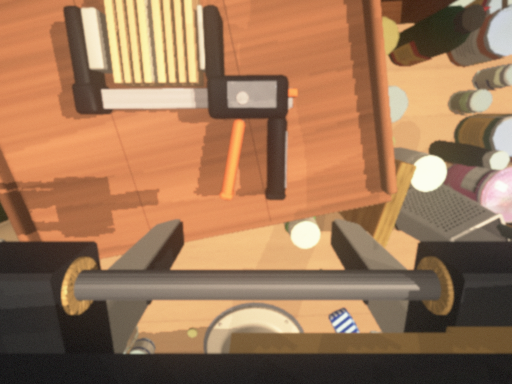

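The wrist view shows the trigger tip at (227,196) and its outer edge at (226,172). The grip's outer edge is at (286,172), its end at (277,198), the body at (210–287, 76–118), and the bar runs level along v≈98. I'll convert these to positions.

```bash
cat >> h.py <<'E'
from scipy.spatial.transform import Rotation as Ro
def wray(f,u,v,z):
    c=np.load('pics/'+f+'.npz'); s=np.load('pics/'+f+'s.npz'); T=c['T_tool_cam']; R=Ro.from_euler('xyz',s['r']).as_matrix()
    d=R@T[:3,:3]@np.array([(u-c['cx'])/c['fx'],-(v-c['cy'])/c['fy'],-1]); o=s['p']+R@T[:3,3]; return o+d*(z-o[2])/d[2]
def wsnap(f):
    s=env.read_state(); np.savez('pics/'+f+'s.npz',p=s['tool_pos'],r=s['ee_rot']); return snap('wrist',f)
E
python3 - <<'E'
from h import *
for k,u,v,z in [('gripR',286,172,.292),('gripEnd',277,198,.296),('trigL',226,172,.292),('trigEnd',226,197,.296),('bodyTL',209,76,.302),('bodyTR',288,76,.302),('bodyBL',210,118,.302),('bodyBR',288,118,.302),('fixpad',204,9,.297),('movpadR',103,12,.297),('movpadRb',105,68,.297),('movjawL',66,10,.302),('blkL',115,82,.3),('blkR',198,82,.3)]:
    print(k,wray('w0',u,v,z).round(4))
E
```

```text
gripR [ 0.4986 -0.0596  0.292 ]
gripEnd [ 0.4719 -0.0492  0.296 ]
trigL [0.5015 0.0031 0.292 ]
trigEnd [0.4755 0.0047 0.296 ]
bodyTL [0.5946 0.0109 0.302 ]
bodyTR [ 0.5912 -0.0623  0.302 ]
bodyBL [0.5569 0.0134 0.302 ]
bodyBR [ 0.5535 -0.0616  0.302 ]
fixpad [0.6512 0.0111 0.297 ]
movpadR [0.653  0.1016 0.297 ]
movpadRb [0.6068 0.1085 0.297 ]
movjawL [0.6544 0.1315 0.302 ]
blkL [0.5937 0.0999 0.3   ]
blkR [0.5901 0.022  0.3   ]
```

```bash
python3 -m pendant '[{"ax":0,"ay":0,"az":0,"dx":0.03,"dy":0,"dz":0.2,"grip":-1},{"ax":0,"ay":0,"az":0,"dx":0.03,"dy":0,"dz":0.4,"grip":-1},{"ax":0,"ay":0,"az":0,"dx":0.03,"dy":0,"dz":0.47,"grip":-1},{"ax":0,"ay":0,"az":0,"dx":0.03,"dy":0,"dz":0.47,"grip":-1},{"ax":0,"ay":0,"az":0,"dx":0.03,"dy":0,"dz":0.47,"grip":-1},{"ax":0,"ay":0,"az":0,"dx":0.03,"dy":0,"dz":0.47,"grip":-1}]'
python3 - <<'E'
from h import *
wsnap('w1')
E
```

```text
clock: 3.55
tool_pos: [0.4938, -0.0273, 0.3258]
ee_rot: [3.142, -0.002, -0.046]
force: [-0.1, 0.8, 0.5]
grip_width: 1.004
grasp_force: 0.0
```

View pics/w1.png

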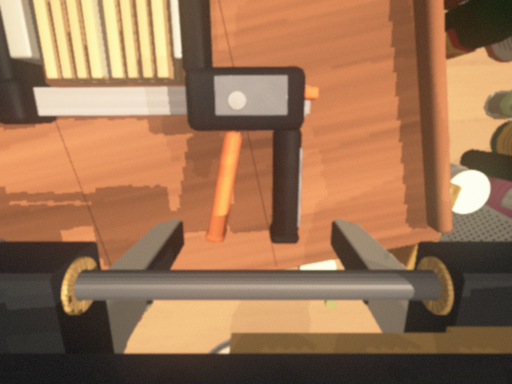

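The fingertips' inner edges are at (183,223) and (332,223), and the trigger and grip span u = 211–300 between them, so they are centred. Next I check x.

Run:
```python
from h import *
for k,u,v,z in [('gripR',300,214,.294),('gripEnd',286,242,.296),('trigL',210,214,.294),('bodyTL',187,67,.302),('bodyTR',304,66,.302),('bodyBL',188,132,.302),('bodyBR',303,131,.302),('barL',36,100,.29)]:
    print(k,wray('w1',u,v,z).round(4))
```

```text
gripR [ 0.4927 -0.0594  0.294 ]
gripEnd [ 0.4717 -0.0485  0.296 ]
trigL [0.4958 0.0069 0.294 ]
bodyTL [0.5953 0.0111 0.302 ]
bodyTR [ 0.5925 -0.0614  0.302 ]
bodyBL [0.5559 0.0147 0.302 ]
bodyBR [ 0.5531 -0.0606  0.302 ]
barL [0.5813 0.1182 0.29  ]
```

```bash
python3 -m pendant '[{"ax":0,"ay":0,"az":0,"dx":0,"dy":-0.005,"dz":0.1,"grip":-1},{"ax":0,"ay":0,"az":0,"dx":0,"dy":-0.005,"dz":0.2,"grip":-1},{"ax":0,"ay":0,"az":0,"dx":0,"dy":-0.005,"dz":0.27,"grip":-1},{"ax":0,"ay":0,"az":0,"dx":0,"dy":-0.005,"dz":0.27,"grip":-1},{"ax":0,"ay":0,"az":0,"dx":0,"dy":-0.005,"dz":0.27,"grip":-1}]' 50; python3 -m pendant '[{"ax":0,"ay":0,"az":0,"dx":0,"dy":0,"dz":0,"grip":1},{"ax":0,"ay":0,"az":0,"dx":0,"dy":0,"dz":0,"grip":1},{"ax":0,"ay":0,"az":0,"dx":0,"dy":0,"dz":0,"grip":1},{"ax":0,"ay":0,"az":0,"dx":0,"dy":0,"dz":0,"grip":1},{"ax":0,"ay":0,"az":0,"dx":0,"dy":0,"dz":0,"grip":1},{"ax":0,"ay":0,"az":0,"dx":0,"dy":0,"dz":0,"grip":1},{"ax":0,"ay":0,"az":0,"dx":0,"dy":0,"dz":0,"grip":1},{"ax":0,"ay":0,"az":0,"dx":0,"dy":0,"dz":0,"grip":1},{"ax":0,"ay":0,"az":0,"dx":0,"dy":0,"dz":0,"grip":1},{"ax":0,"ay":0,"az":0,"dx":0,"dy":0,"dz":0,"grip":1}]' 50
python3 - <<'E'
from h import *
wsnap('w2'); snap('top','top2')
A=cv2.imread('pics/top2.png')[95:215,235:355];A=cv2.resize(A,(480,480),interpolation=cv2.INTER_CUBIC)
B=cv2.imread('pics/w2.png')[:240,:320];B=cv2.resize(B,(320,240));C=np.zeros((480,800,3),np.uint8);C[:,:480]=A;C[:240,480:]=B;cv2.imwrite('pics/c2.png',C)
E
```

```text
clock: 4.1
tool_pos: [0.4935, -0.0258, 0.2715]
ee_rot: [-3.142, -0.001, -0.045]
force: [-0.3, 0.7, -0.6]
grip_width: 1.002
grasp_force: 0.0
clock: 5.1
tool_pos: [0.4921, -0.0276, 0.2705]
ee_rot: [3.139, 0.002, -0.047]
force: [-3.6, -5.8, 3.2]
grip_width: 0.353
grasp_force: 49.5
```

View pics/c2.png

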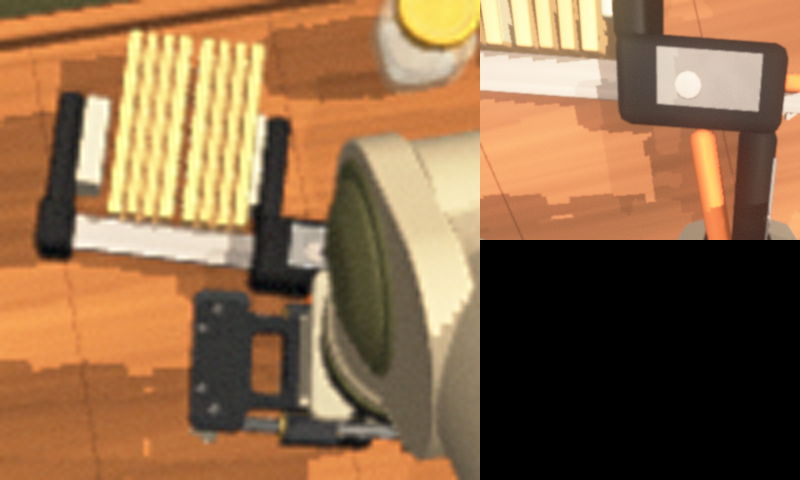

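The trigger is home, with an opening of 33 mm. In the left crop the moving pad's face runs from (110,98) to (102,185). The fixed pad's face is at about (261,118)–(251,200), and the block's left edge is about 12 px from the moving pad. I'll compute the distances, then release.

```bash
cat >> h.py <<'E'
def cr(f,u,v,z,s=4): return ray(f,(u+.5)/s-.5+235,(v+.5)/s-.5+95,z)
E
python3 - <<'E'
from h import *
def d(f,a,b,c,s,z=.297):
    a,b,c=[cr(f,*p,z,s)[:2] for p in (a,b,c)]; n=(b-a)/np.linalg.norm(b-a); w=c-a; return abs(n[0]*w[1]-n[1]*w[0])
print(d('top2',(110,98),(102,185),(256,160),4), d('top2',(65,95),(40,250),(275,120),4,.302))
print(d('top0',(130,150),(124,258),(325,200),5))
E
python3 -m pendant '[{"ax":0,"ay":0,"az":0,"dx":0,"dy":0,"dz":0,"grip":-1},{"ax":0,"ay":0,"az":0,"dx":0,"dy":0,"dz":0,"grip":-1},{"ax":0,"ay":0,"az":0,"dx":0,"dy":0,"dz":0,"grip":-1},{"ax":0,"ay":0,"az":0,"dx":0,"dy":0,"dz":0,"grip":-1},{"ax":0,"ay":0,"az":0,"dx":0,"dy":0,"dz":0,"grip":-1},{"ax":0,"ay":0,"az":0,"dx":0,"dy":0,"dz":0,"grip":-1},{"ax":0,"ay":0,"az":0,"dx":0,"dy":0,"dz":0,"grip":-1},{"ax":0,"ay":0,"az":0,"dx":0,"dy":0,"dz":0,"grip":-1}]'
python3 - <<'E'
from h import *
wsnap('w3'); snap('top','top3')
A=cv2.imread('pics/top3.png')[95:170,240:330];A=cv2.resize(A,None,fx=5,fy=5,interpolation=cv2.INTER_CUBIC)
B=cv2.imread('pics/w3.png')[:240,:320];C=np.zeros((480,800,3),np.uint8);C[:375,:450]=A;C[:240,480:]=B;cv2.imwrite('pics/c3.png',C)
E
```

```text
0.08636987447954762 0.12094531424955836
0.09031618473990588
clock: 6.0
tool_pos: [0.4926, -0.026, 0.2704]
ee_rot: [3.141, 0.001, -0.045]
force: [0.6, 0.0, -0.5]
grip_width: 0.98
grasp_force: 0.0
```

View pics/c3.png

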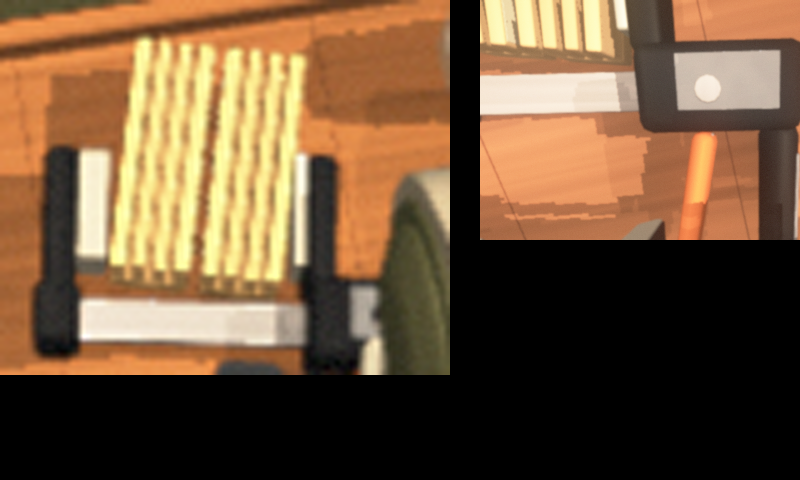

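The trigger has sprung back. The pad faces are now at u≈109 and 295 (5x crop), which means the bar was drawn in about 4 mm. I estimate 12–14 mm still to go before the joint is shut, so I'll do pumps 2 and 3 and then measure.

```bash
python3 -m pendant '[{"ax":0,"ay":0,"az":0,"dx":0,"dy":0,"dz":0,"grip":1},{"ax":0,"ay":0,"az":0,"dx":0,"dy":0,"dz":0,"grip":1},{"ax":0,"ay":0,"az":0,"dx":0,"dy":0,"dz":0,"grip":1},{"ax":0,"ay":0,"az":0,"dx":0,"dy":0,"dz":0,"grip":1},{"ax":0,"ay":0,"az":0,"dx":0,"dy":0,"dz":0,"grip":1},{"ax":0,"ay":0,"az":0,"dx":0,"dy":0,"dz":0,"grip":1},{"ax":0,"ay":0,"az":0,"dx":0,"dy":0,"dz":0,"grip":1},{"ax":0,"ay":0,"az":0,"dx":0,"dy":0,"dz":0,"grip":1},{"ax":0,"ay":0,"az":0,"dx":0,"dy":0,"dz":0,"grip":1}]'; python3 -m pendant '[{"ax":0,"ay":0,"az":0,"dx":0,"dy":0,"dz":0,"grip":-1},{"ax":0,"ay":0,"az":0,"dx":0,"dy":0,"dz":0,"grip":-1},{"ax":0,"ay":0,"az":0,"dx":0,"dy":0,"dz":0,"grip":-1},{"ax":0,"ay":0,"az":0,"dx":0,"dy":0,"dz":0,"grip":-1},{"ax":0,"ay":0,"az":0,"dx":0,"dy":0,"dz":0,"grip":-1},{"ax":0,"ay":0,"az":0,"dx":0,"dy":0,"dz":0,"grip":-1},{"ax":0,"ay":0,"az":0,"dx":0,"dy":0,"dz":0,"grip":-1},{"ax":0,"ay":0,"az":0,"dx":0,"dy":0,"dz":0,"grip":-1}]'
python3 - <<'E'
from h import *
wsnap('w4'); snap('top','top4')
A=cv2.imread('pics/top4.png')[95:170,240:330];A=cv2.resize(A,None,fx=5,fy=5,interpolation=cv2.INTER_CUBIC)
B=cv2.imread('pics/w4.png')[:240,:320];C=np.zeros((480,800,3),np.uint8);C[:375,:450]=A;C[:240,480:]=B;cv2.imwrite('pics/c4.png',C)
E
```

```text
clock: 7.0
tool_pos: [0.4922, -0.0275, 0.2704]
ee_rot: [3.14, 0.002, -0.047]
force: [-2.5, -6.2, 1.2]
grip_width: 0.35
grasp_force: 49.2
clock: 7.8
tool_pos: [0.4928, -0.026, 0.2706]
ee_rot: [3.141, 0.0, -0.045]
force: [-0.9, -0.4, 0.1]
grip_width: 0.972
grasp_force: 0.0
```

View pics/c4.png

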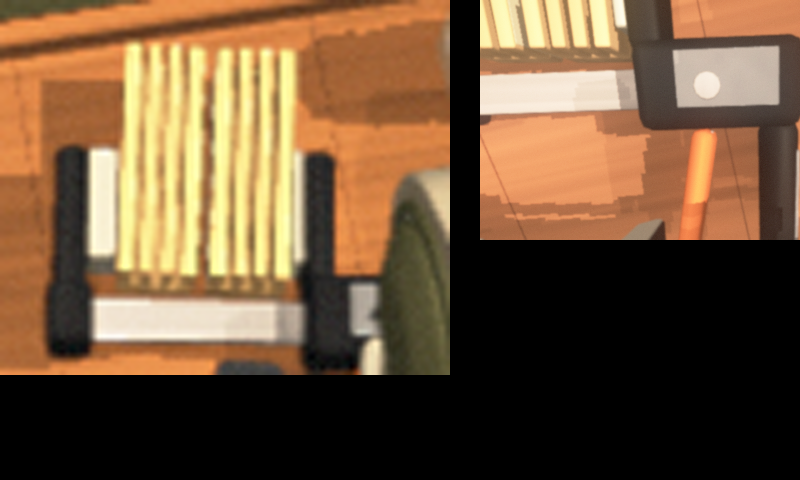

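Both block faces now lie near the pads (moving pad face u≈118, block right edge u≈295), and the joint is still open at u≈208. I'll measure the jaw positions sub-pixel across the images.

```bash
cat > e.py <<'E'
from h import *
import sys
def x0(p,i,j,t=55):  # subpixel crossings of red channel
    out=[]
    for k in range(i,j):
        if (p[k]-t)*(p[k+1]-t)<0: out.append(round(k+(t-p[k])/(p[k+1]-p[k]),2))
    return out
for f in sys.argv[1:]:
    I=cv2.imread('pics/'+f+'.png').astype(float)[:,:,2]
    for r in (130,134,138,142):
        p=I[r-1:r+2].mean(0); print(f,r,x0(p,240,320,90))
    for r in (109,113,118): print('gap',r,I[r,268:296].astype(int))
E
python3 e.py top0 top3 top4
```

```text
top0 130 [np.float64(246.97), np.float64(253.44), np.float64(302.62), np.float64(307.88)]
top0 134 [np.float64(247.0), np.float64(253.12), np.float64(302.63), np.float64(307.61)]
top0 138 [np.float64(246.74), np.float64(253.05), np.float64(302.63), np.float64(307.52)]
top0 142 [np.float64(246.62), np.float64(252.86), np.float64(302.38), np.float64(307.31)]
gap 109 [239 221 249 252 235 220 247 252 249 232 248 252 252 236 222 191 247 252
 247 224 225 249 248 222 202 248 252 228]
gap 113 [227 191 247 253 239 221 248 252 236 212 247 253 254 202 160 158 248 253
 244 208 247 252 246 218 222 250 247 203]
gap 118 [209 200 249 252 222 218 250 253 231 203 248 253 246 175 148 199 251 253
 231 179 248 253 231 196 248 253 248 208]
top3 130 [np.float64(248.57), np.float64(254.77), np.float64(301.63), np.float64(306.6)]
top3 134 [np.float64(248.4), np.float64(254.67), np.float64(301.47), np.float64(306.52)]
top3 138 [np.float64(247.92), np.float64(254.5), np.float64(301.39), np.float64(306.46), np.float64(318.54)]
top3 142 [np.float64(248.14), np.float64(254.37), np.float64(301.41), np.float64(306.
[... 459 characters left out ...]
8), np.float64(306.14)]
top4 134 [np.float64(250.77), np.float64(256.73), np.float64(300.8), np.float64(306.1)]
top4 138 [np.float64(250.35), np.float64(256.67), np.float64(300.82), np.float64(306.06), np.float64(318.55)]
top4 142 [np.float64(250.46), np.float64(256.46), np.float64(300.82), np.float64(306.09), np.float64(318.21)]
gap 109 [230 218 250 253 238 195 249 254 216 180 249 253 246 231 216 244 253 254
 211 158 250 255 230 172 249 254 240 165]
gap 113 [228 239 251 250 233 222 250 253 227 206 250 254 223 165 159 251 254 254
 235 179 249 255 235 177 250 255 217 165]
gap 118 [226 249 252 249 241 234 250 249 224 231 251 255 185 139 173 252 254 253
 225 212 250 254 225 172 249 255 222 172]
```

Each full squeeze draws about 2.7 px, or 6 mm. The bar is now at about 18–19 mm, so pump 3 is safe.

```bash
python3 -m pendant '[{"ax":0,"ay":0,"az":0,"dx":0,"dy":0,"dz":0,"grip":1},{"ax":0,"ay":0,"az":0,"dx":0,"dy":0,"dz":0,"grip":1},{"ax":0,"ay":0,"az":0,"dx":0,"dy":0,"dz":0,"grip":1},{"ax":0,"ay":0,"az":0,"dx":0,"dy":0,"dz":0,"grip":1},{"ax":0,"ay":0,"az":0,"dx":0,"dy":0,"dz":0,"grip":1},{"ax":0,"ay":0,"az":0,"dx":0,"dy":0,"dz":0,"grip":1},{"ax":0,"ay":0,"az":0,"dx":0,"dy":0,"dz":0,"grip":1},{"ax":0,"ay":0,"az":0,"dx":0,"dy":0,"dz":0,"grip":1},{"ax":0,"ay":0,"az":0,"dx":0,"dy":0,"dz":0,"grip":1}]'
python3 - <<'E'
from h import *
snap('top','top5')
A=cv2.imread('pics/top5.png')[95:170,240:330];A=cv2.resize(A,None,fx=8,fy=8,interpolation=cv2.INTER_CUBIC);cv2.imwrite('pics/c5.png',A)
E
python3 e.py top5
```

```text
clock: 8.8
tool_pos: [0.492, -0.0274, 0.2704]
ee_rot: [3.14, 0.002, -0.047]
force: [-2.8, -6.6, 3.0]
grip_width: 0.347
grasp_force: 49.1
top5 130 [np.float64(251.37), np.float64(257.05), np.float64(299.48), np.float64(304.36)]
top5 134 [np.float64(251.1), np.float64(256.74), np.float64(298.85), np.float64(304.14)]
top5 138 [np.float64(250.56), np.float64(256.22), np.float64(298.64), np.float64(303.87), np.float64(319.38)]
top5 142 [np.float64(250.15), np.float64(257.35), np.float64(298.53), np.float64(303.36), np.float64(318.78)]
gap 109 [253 228 220 250 253 237 212 249 253 217 178 249 253 247 193 247 253 248
 221 224 250 249 230 196 250 254 226 200]
gap 113 [247 227 249 253 247 236 244 251 248 227 236 251 254 195 189 250 254 235
 184 249 253 238 204 247 253 248 214 247]
gap 118 [216 209 249 253 224 221 251 254 230 192 248 253 246 213 248 253 254 232
 186 250 254 225 180 250 255 211 157 249]
```

View pics/c5.png

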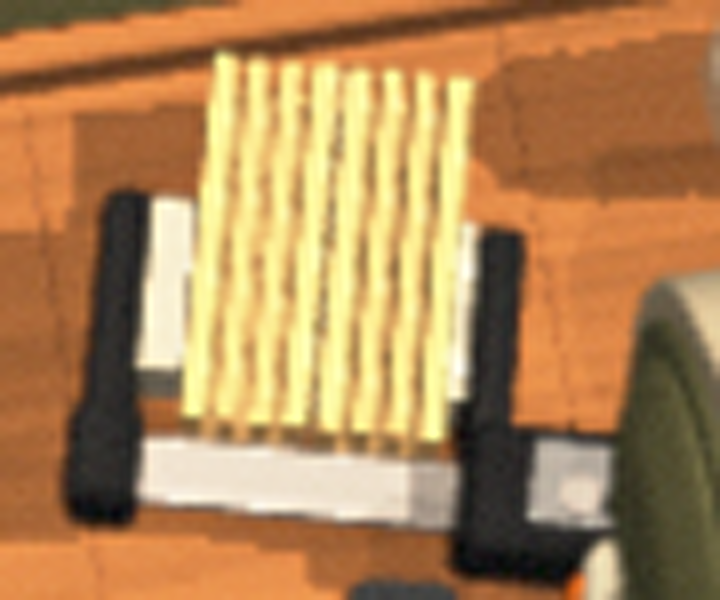

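Eight laminations at an even pitch (33–35 px at 8x) show the joint is practically shut, and the pad is only slightly squashed. A full tooth more could overtighten, so I'll release and then squeeze partially, in measured steps.

```bash
python3 -m pendant '[{"ax":0,"ay":0,"az":0,"dx":0,"dy":0,"dz":0,"grip":-1},{"ax":0,"ay":0,"az":0,"dx":0,"dy":0,"dz":0,"grip":-1},{"ax":0,"ay":0,"az":0,"dx":0,"dy":0,"dz":0,"grip":-1},{"ax":0,"ay":0,"az":0,"dx":0,"dy":0,"dz":0,"grip":-1},{"ax":0,"ay":0,"az":0,"dx":0,"dy":0,"dz":0,"grip":-1},{"ax":0,"ay":0,"az":0,"dx":0,"dy":0,"dz":0,"grip":-1},{"ax":0,"ay":0,"az":0,"dx":0,"dy":0,"dz":0,"grip":-1},{"ax":0,"ay":0,"az":0,"dx":0,"dy":0,"dz":0,"grip":-1}]'
python3 - <<'E'
from h import *
snap('top','top6')
E
python3 e.py top6
python3 -m pendant '[{"ax":0,"ay":0,"az":0,"dx":0,"dy":0,"dz":0,"grip":-0.2},{"ax":0,"ay":0,"az":0,"dx":0,"dy":0,"dz":0,"grip":-0.2},{"ax":0,"ay":0,"az":0,"dx":0,"dy":0,"dz":0,"grip":-0.1},{"ax":0,"ay":0,"az":0,"dx":0,"dy":0,"dz":0,"grip":-0.1},{"ax":0,"ay":0,"az":0,"dx":0,"dy":0,"dz":0,"grip":-0.05},{"ax":0,"ay":0,"az":0,"dx":0,"dy":0,"dz":0,"grip":-0.05},{"ax":0,"ay":0,"az":0,"dx":0,"dy":0,"dz":0,"grip":-0.05},{"ax":0,"ay":0,"az":0,"dx":0,"dy":0,"dz":0,"grip":-0.05}]' 50
python3 - <<'E'
from h import *
wsnap('w7');snap('top','top7')
A,D=[cv2.resize(cv2.imread('pics/%s.png'%f)[100:160,242:312],None,fx=5,fy=5,interpolation=cv2.INTER_CUBIC) for f in('top6','top7')]
B=cv2.imread('pics/w7.png')[:240,:400]
C=np.zeros((560,720,3),np.uint8);C[:300,:350]=A;C[:300,360:710]=D;C[310:550,:400]=B;cv2.imwrite('pics/c7.png',C)
E
python3 e.py top7
```

```text
clock: 9.65
tool_pos: [0.4926, -0.026, 0.2706]
ee_rot: [3.141, 0.001, -0.045]
force: [0.1, 0.3, -0.0]
grip_width: 0.973
grasp_force: 0.0
top6 130 [np.float64(252.73), np.float64(258.59), np.float64(300.64), np.float64(305.56)]
top6 134 [np.float64(252.76), np.float64(258.5), np.float64(300.63), np.float64(305.52)]
top6 138 [np.float64(252.68), np.float64(258.35), np.float64(300.62), np.float64(305.48), np.float64(318.53)]
top6 142 [np.float64(252.73), np.float64(258.33), np.float64(300.62), np.float64(305.86), np.float64(318.18)]
gap 109 [232 178 249 254 229 207 250 253 244 214 249 252 253 225 245 253 254 207
 158 250 255 204 152 250 255 231 165 248]
gap 113 [232 179 250 254 234 204 249 253 244 209 248 253 253 202 242 253 255 195
 152 250 255 211 146 249 255 227 157 249]
gap 118 [231 181 249 253 241 213 249 253 243 213 248 253 253 203 241 253 255 201
 152 250 255 207 137 251 255 218 147 249]
clock: 10.5
tool_pos: [0.4914, -0.0276, 0.2703]
ee_rot: [3.139, 0.003, -0.047]
force: [-5.1, -5.8, 2.9]
grip_width: 0.532
grasp_force: 14.8
top7 130 [np.float64(253.53), np.float64(259.19), np.float64(300.75), np.float64(306.11)]
top7 134 [np.float64(253.2), np.float64(258.92), np.float64(300.63), np.float64(305.87)]
top7 138 [np.float64(252.97), np.float64(258.78), np.float64(300.65), np.float64(305.57), np.float64(319.45)]
top7 142 [np.float64(252.75), np.float64(258.85), np.float64(300.49), np.float64(305.51), np.float64(318.79)]
gap 109 [252 253 232 197 250 253 241 214 250 253 234 184 248 253 253 215 247 253
 247 215 245 252 253 237 225 250 252 211]
gap 113 [254 253 231 197 249 254 235 199 249 254 212 180 250 253 244 215 249 253
 235 184 248 253 236 198 247 253 249 200]
gap 118 [253 249 237 234 250 250 231 209 249 254 227 209 250 253 223 242 252 254
 209 158 250 255 219 153 250 254 231 157]
```

View pics/c7.png

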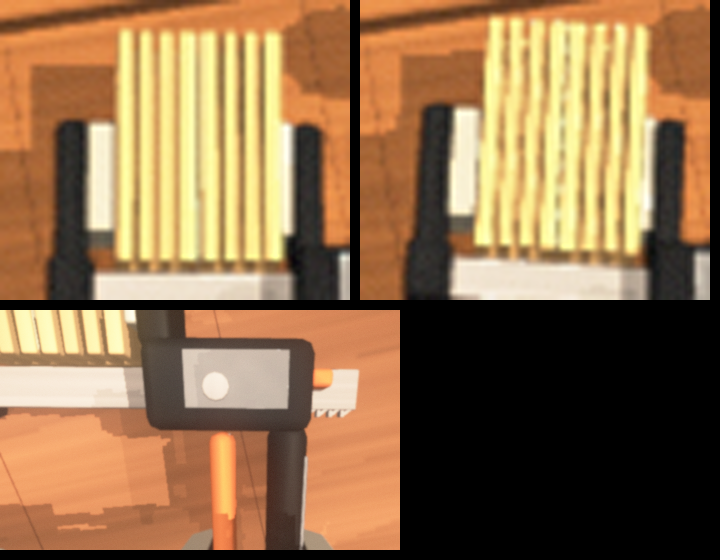

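The left crop (released) and the right one (partly squeezed) both show a shut joint. I'll measure the moving pad's visible thickness by its blue edge: free in top0, top3 and top4, then now.

```bash
cat > p.py <<'E'
from h import *
import sys
def go(fs):
  for f in fs:
    I=cv2.imread('pics/'+f+'.png').astype(float); W=[];F=[];D=[]
    for r in range(129,142):
        b=I[r,:,0]; rd=I[r,:,2]
        k=[i for i in range(248,268) if b[i]>=150]; a,z=k[0],k[-1]
        l=a-1+(120-b[a-1])/(b[a]-b[a-1]); h=z+(b[z]-150)/(b[z]-b[z+1]); W.append(h-l)
        k=[i for i in range(288,306) if b[i]>=150]
        if k:
            a,z=k[0],k[-1]; L=a-1+(150-b[a-1])/(b[a]-b[a-1]); D.append(L-h)
    t=np.arctan2
    print(f,'pad px %.2f mm %.1f'%(np.median(W),np.median(W)*2.27),'face-face px %.2f mm %.1f'%(np.median(D),np.median(D)*2.27), 'sd',np.std(W).round(2),np.std(D).round(2))
go(sys.argv[1:])
E
python3 p.py top0 top2 top3 top4 top5 top6 top7; python3 -c "
import cv2;I=cv2.imread('pics/top6.png');print(I[134,250:308,0]);I=cv2.imread('pics/top7.png');print(I[134,250:308,0])"
```

```text
top0 pad px 12.71 mm 28.9 face-face px 22.52 mm 51.1 sd 0.23 2.57
top2 pad px 11.36 mm 25.8 face-face px 25.89 mm 58.8 sd 2.52 2.83
top3 pad px 10.07 mm 22.9 face-face px 25.95 mm 58.9 sd 0.49 3.07
top4 pad px 8.78 mm 19.9 face-face px 21.81 mm 49.5 sd 0.27 3.54
top5 pad px 8.50 mm 19.3 face-face px 24.65 mm 56.0 sd 1.18 1.74
top6 pad px 8.25 mm 18.7 face-face px 20.45 mm 46.4 sd 0.11 0.14
top7 pad px 8.10 mm 18.4 face-face px 20.22 mm 45.9 sd nan nan
[ 56  53  46  36  43  41  44  39  41 101 194 214 212 209 159 114 147 167
 123  88 142 150 117  93 136 151 125  96 147 164 179 119 140 158 164 125
  81 140 155 115  79 132 149 123  86 142 162 185 206 211 119  39  40  43
  44  38  53  71]
[ 57  57  60  35  33  41  51  38  39  70 194 211 215 210 206 135 155 162
 154 116 111 141 141 115  90 137 155 112  84 147 165 148 116 149 162 119
  82 138 152 115  84 130 148 139  95 130 156 162 152 203 117  39  47  39
  45  40  44  73]p.py:9: RuntimeWarning: divide by zero encountered in scalar divide
  l=a-1+(120-b[a-1])/(b[a]-b[a-1]); h=z+(b[z]-150)/(b[z]-b[z+1]); W.append(h-l)
  x = asanyarray(arr - arrmean)
```

```bash
cat > p.py <<'E'
from h import *
import sys
for f in sys.argv[1:]:
    I=cv2.imread('pics/'+f+'.png').astype(float); W=[];X=[]
    for r in range(128,143):
        b=I[r,:,0]; a=next(i for i in range(248,268) if b[i]>=120)
        z=next(i for i in range(a+2,a+12) if b[i]<185)
        l=a-1+(120-b[a-1])/(b[a]-b[a-1]); h=z-1+(b[z-1]-185)/(b[z-1]-b[z]); W.append(h-l)
    print(f,'pad px %.2f  mm %.1f sd %.2f'%(np.mean(W),np.mean(W)*2.27,np.std(W)))
E
python3 p.py top0 top2 top3 top4 top5 top6 top7
```

```text
top0 pad px 5.47  mm 12.4 sd 0.27
top2 pad px 4.76  mm 10.8 sd 1.67
top3 pad px 5.11  mm 11.6 sd 0.08
top4 pad px 4.99  mm 11.3 sd 0.07
top5 pad px 4.80  mm 10.9 sd 1.17
top6 pad px 4.33  mm 9.8 sd 0.12
top7 pad px 4.80  mm 10.9 sd 0.35
```

The pad's thickness has dropped about 1.6 mm since pump 3, and the half squeeze adds about 1–2 mm more. One small step further should put it at around 4 mm. I'll hold that and check.

```bash
python3 -m pendant '[{"ax":0,"ay":0,"az":0,"dx":0,"dy":0,"dz":0,"grip":0},{"ax":0,"ay":0,"az":0,"dx":0,"dy":0,"dz":0,"grip":0.03},{"ax":0,"ay":0,"az":0,"dx":0,"dy":0,"dz":0,"grip":0.03},{"ax":0,"ay":0,"az":0,"dx":0,"dy":0,"dz":0,"grip":0.03},{"ax":0,"ay":0,"az":0,"dx":0,"dy":0,"dz":0,"grip":0.03},{"ax":0,"ay":0,"az":0,"dx":0,"dy":0,"dz":0,"grip":0.03}]'
python3 - <<'E'
from h import *
for i in range(3): snap('top','top8');print(env.read_state()['grasp_force'],env.read_state()['grip_width'])
A,D=[cv2.resize(cv2.imread('pics/%s.png'%f)[100:160,242:312],None,fx=5,fy=5,interpolation=cv2.INTER_CUBIC) for f in('top7','top8')]
cv2.imwrite('pics/c8.png',np.hstack([A,D]))
E
python3 e.py top8;python3 p.py top8
```

```text
clock: 11.2
tool_pos: [0.4916, -0.0277, 0.2703]
ee_rot: [3.139, 0.003, -0.047]
force: [-3.4, -6.5, 2.1]
grip_width: 0.493
grasp_force: 16.5
16.481969207525253 0.491441140409021
16.482967883348465 0.49486584907572656
16.481404155492783 0.49536249875984373
top8 130 [np.float64(253.74), np.float64(259.27), np.float64(300.62), np.float64(305.61)]
top8 134 [np.float64(253.29), np.float64(259.0), np.float64(300.49), np.float64(305.39)]
top8 138 [np.float64(253.03), np.float64(258.77), np.float64(300.38), np.float64(305.22), np.float64(319.41)]
top8 142 [np.float64(252.75), np.float64(259.12), np.float64(299.82), np.float64(305.08), np.float64(318.89)]
gap 109 [251 252 243 224 250 252 244 236 238 251 249 225 249 253 252 211 247 253
 241 206 250 253 238 201 245 252 248 203]
gap 113 [253 254 233 213 250 254 238 208 249 254 234 185 248 253 252 239 249 254
 228 176 250 255 236 170 248 254 239 170]
gap 118 [254 253 234 222 250 253 237 197 249 254 217 178 250 253 251 252 252 253
 233 191 250 254 235 172 249 255 201 154]
top8 pad px 4.83  mm 11.0 sd 0.28
```

View pics/c8.png

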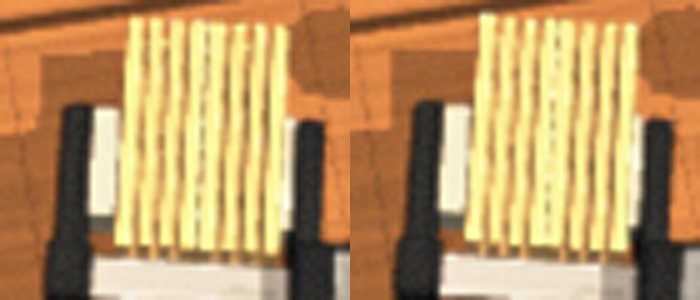

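The joint is still shut. The pad is pressed in by an estimated 3–5 mm, the trigger is at about 0.25 rad with a 16 N grip, and everything is at rest, so I'm handing in.

```bash
python3 -c "
from plant import env
print(env.hand_in())"
```

```text
the job is handed in; nothing more can be done
None
```

I handed the job in after three full squeezes and a held part-squeeze (about 16 N, trigger about 0.25 rad): in the camera images the glue joint looks shut, with the pad pressed in by roughly 3–5 mm (my estimate), and `env.hand_in()` gave no verdict.

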